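# Store the step gauge in the microscope's hidden drawer

### The arm

A 6-joint arm with a two-finger parallel gripper is mounted at the origin on the work surface. World frame = base frame: x ahead of the robot, y to its left, z up, the work surface at z = 0. Lengths are in mm, angles in degrees, forces in N, time in s.
With the tool pointing down it reaches from about 350 to 850 mm from the base axis. Payload 8.1 kg.
Tool frame: the origin (TCP) lies midway between the tips of the shut fingers; the grasp point (between the pads) lies 19 mm behind it (hold_point_z is the distance from the TCP to the grasp point, in mm); z points along the fingers, y is the direction in which the jaws open and shut (so a half turn about z gives the same grasp; the last joint's range is limited). The gripper opens to 85 mm and grips with 20 to 120 N. Pads are 22 mm wide; open, the fingers measure 114 mm over their backs; the gripper's body (76 mm by 85 mm) begins 54 mm behind the grasp point. The pads swing forward as they close: fully open they stand 13 mm farther back than shut.
Start: joints at [-78.461, 7.471, 85.268, -0, 87.261, -4.893], TCP at [169.751, -575.491, 231.292] pointing down, gripper open.
Joint ranges: [-169.43, 169.43], [-51.17, 129.36], [1.28, 143.12], [-76.62, 256.62], [0, 156.53], [-152.29, 152.29]. Speed limits (degrees/s): [136.94, 136.94, 159.86, 180, 180, 180].

### API

Orientations are given as [roll, pitch, yaw] about the fixed x, y, z axes, in that order (R = Rz(yaw) Ry(pitch) Rx(roll)).
In Python, from bench import sense, snapshot, camera_params, hand_in, hold_point_z gives the robot as it stands.
- The arm moves only by the tool servo_tool, never from a script. Its argument "motion" is a list of rows, each a list of 7 numbers: the finger opening in mm, from 0 to 85.4, then the shift along the tool's x, y, z in mm, then the turn, a rotation vector about the tool's x, y, z in rad. A call has 1 to 10 rows; each row shifts and turns the pose as measured when the row begins, along the tool's axes as they then stand; what a row does not reach is not made up. A row lasts 1/10 s, in which the tool goes at most 50 mm and 8.59 degrees, less where a joint would pass 70% of its speed; a pose out of reach is approached as far as the arm can. A call with a gripper value outside its range is refused whole. The fingers move at their own pace and stop on an object; "force" is the grip in N (left out, the last holds). Time passes only in rows, so rows that do not move let the fingers close. It gives the time, the measured TCP pose, the force and the opening at its end, in the units of the state.
- sense(): the state, without advancing time (a new reading comes with each control period).
- snapshot(name): name is "scene" or "top" or "wrist"; returns the picture (420x560x3 uint8, blue, green, red); there is no depth.
- camera_params(name): a dict with "fx", "fy", "cx", "cy" (pixels), "R" (3x3) and "t" (3): a world point X has camera coordinates R X + t; the wrist camera has in their place "tool_from_camera" (4x4, takes a point from camera to tool coordinates, whose origin is the TCP and whose axes are the flange's). Camera axes: x right, y down, z forward; pixel columns grow to the right and rows downward; lengths in mm; the calibration is good to about 2 mm. A picture is of the moment at which its call begins: read the wrist's pose just before it. camera_params takes no time and is no camera call.
- hand_in(): hands the job in, once; it reports no verdict.
The state is a dict: "time": time; "joint_pos": joint angles; "qd": joint speeds; "joint_efforts": joint torques, N m; "tool_pos": TCP position; "tcp_rot": TCP orientation; "ft_force": force on the tool from outside, world axes, zero at the start; "wrist_torque": the same for the moment, N m; "finger_gap": finger opening in mm.
Only numpy, scipy, OpenCV 4.12 (cv2) and the standard library are available. Lean on these libraries where they do the work, as an engineer would, in place of code of your own. Each camera call takes 0.05 s, during which the arm holds its last target. There are 200 camera calls.

### The job

Press the push plate on the sloping front of the measuring microscope so that its hidden drawer springs out, then take the stair-shaped step gauge from the black tapped plate and set it down gently, without dropping it, flat on the drawer's floor with its steps facing up. Leave the drawer fully out, and do not disturb the other blocks and the jar.

Things in the scene. Friction and masses are not known exactly. Their poses are not given: they have to be found in the camera images.
- microscope: Fixed dark measuring microscope, 320 deep, 260 wide, 495 mm high. Origin: centre of its underside on the table; z up; its front faces its -x (it stands at the robot's left, front towards the robot's right). Front: upright face 65 mm high at x = -150 mm (its middle is the drawer front), then a panel sloping up and back at 40 degrees from level to x = -81, z = 123 mm, then a level stage.
- head_edge (a point): Middle of the lower front edge of the measuring head, 200 mm above the table, at x = -120 mm in the microscope's frame (axes as that). The head is 130 mm wide, reaches from here 120 mm back and 170 mm up. It hangs over the push plate, so the tool must come to the plate tilted, along the plate's line of travel.
- latch_face (a point): Middle of the outer face of the push plate: aluminium, 70 mm wide (y) by 36 mm up the slope, standing 10 mm out of the middle of the sloping panel. Its z axis points straight out of the panel, 40 degrees from vertical, leaning to the front (microscope -x); pressing moves the plate against that axis.
- latch (a joint): Travel of the push plate in m: 0 out, 0.008 fully pressed (about 1.4 N to start, 5 N at the bottom); it springs back. The drawer is let go once it has been pressed by about 0.006.
- drawer (a joint): How far the drawer has come out in m, along the microscope's -x: 0 shut and latched, 0.145 fully out. Let go, a spring drives it fully out in under a second and holds it there with about 2 N. It has no handle.
- drawer_floor (a point): Middle of the drawer's inner floor (moves with it), 10 mm above the table; axes as the microscope's. Open-topped, inside 134 mm (x) by 160 mm (y); side walls 6 mm thick, 40 mm above the floor; front plate 8 mm thick, 47 mm above the floor. Fully out it lies at x = -220 mm in the microscope's frame, clear of the head.
- gauge: Loose aluminium step gauge, a staircase of three equal steps: 110 mm long (its x), 34 mm wide (its y); step heights 16, 26 and 36 mm, the lowest at -x, the middle one from x = -18 to 18, the highest at +x. Origin: centre of its flat underside, z up. About 0.27 kg; its centre of mass lies 9 mm from the origin towards +x. It lies on the tapped plate.
- plate: Fixed black tapped plate, 260 mm (x) by 400 mm (y), 20 mm thick; origin: centre of its underside on the table. The gauge, the cube and the V-block lie on it in changing order, about 130 mm apart.
- cube: Loose aluminium cube, 48 mm, with cross bores; origin centre of its underside. Leave alone.
- vblock: Loose aluminium V-block, 70 by 46 by 42 mm; origin centre of its underside. Leave alone.
- jar: Loose amber jar, 60 mm diameter, 100 mm high; origin centre of its underside. Leave alone.
There are look-alikes about, which are no part of the job. What is shaped like the gauge but turquoise is not meant.

How it is judged:
By the outcome, as a careful person would: the job done as asked, in the order asked, and still so for the second after the job is handed in, with the robot touching nothing.
It also fails if it takes over 51 s, if anything falls off the work surface, if the arm or the gripper's body presses on something with over 40 N, if the wrist force passes 120 N, or if a joint passes its speed limit or range.

## Working session

There is one attempt and no reset: what is moved stays moved. The work goes in short steps, Python scripts to look and compute and a tool call to move; the robot and the scene stay as the last step left them, time stands still between calls to the robot, and variables do not carry over. Pictures are saved under pics/ and viewed, about 8 in all and at most 12, crops included, and the job is handed in when it is done.

Besides the shell and the picture viewer there is one more tool, called after "Call:" as name(argument=value, ...), one argument or row to a line, values as JSON. servo_tool: Moves the arm, as the interface text tells. Its arguments: {"type":"object","properties":{"motion":{"type":"array"},"force":{"type":"number"}},"required":["motion"]}

```bash
ls; mkdir -p pics
python3 - <<'E'
from bench import *
import cv2,numpy as np
print(sense(),hold_point_z() if callable(hold_point_z) else hold_point_z)
for n in("scene","top","wrist"):
    p=camera_params(n);print(n,p)
a=snapshot("scene");b=snapshot("top")
cv2.imwrite("pics/scene.png",a);cv2.imwrite("pics/top.png",b)
E
```

```text
pics
{'time': 0.0, 'joint_pos': array([-7.84620000e+01,  7.51602964e+00,  8.53293222e+01,  4.60592599e-05,
        8.72618765e+01, -4.89463851e+00]), 'qd': array([-0.02766467, -0.00440698,  0.02138715,  0.00028966, -0.0117298 ,
       -0.02903859]), 'joint_efforts': array([ 4.78547823e-03, -5.69397533e+01, -5.00542295e+01,  8.47995739e-05,
        1.50554627e-02, -2.27523003e-05]), 'tool_pos': array([ 169.62763801, -574.94659903,  230.23441828]), 'tcp_rot': array([-1.79893167e+02, -9.19494764e-03,  1.64326277e+01]), 'ft_force': array([ 0.53426428, -0.27162588, -0.7647551 ]), 'wrist_torque': array([-0.03307799,  0.01254018,  0.00654335]), 'finger_gap': 85.51640309180752} 18.700000000000003
scene {'fx': 519.6644150612956, 'fy': 519.6644150612956, 'cx': 292.8700969756343, 'cy': 206.557832107354, 'R': array([[-0.00806797,  0.99996608, -0.00165799],
       [ 0.82150021,  0.00568268, -0.57017989],
       [-0.57015113, -0.00596223, -0.82151819]]), 't': array([  33.9274675 , -310.04735117, 1930.34641696])}
top {'fx': 410.9293840030197, 'fy': 410.9293840030197, 'cx': 280.3666324385823, 'cy': 207.09904760936072, 'R': array([[ 0.02288109, -0.99973729, -0.00134647],
       [-0.99523586, -0.02265034, -0.09482904],
       [ 0.09477363,  0.00350985, -0.99549266]]), 't': array([ -29.43413082,  506.41043591, 1258.55430941])}
wrist {'fx': 316.70789844506197, 'fy': 316.70789844506197, 'cx': 274.42488894874947, 'cy': 212.04624635681404, 'tool_from_camera': array([[ 6.53756924e-04, -9.62225325e-01, -2.72253553e-01,
         6.93561096e+01],
       [ 9.99999429e-01,  8.59349449e-04, -6.35919163e-04,
         4.96932668e-02],
       [ 8.45858464e-04, -2.72252982e-01,  9.62225337e-01,
        -1.43047230e+02],
       [ 0.00000000e+00,  0.00000000e+00,  0.00000000e+00,
         1.00000000e+00]])}
```

View pics/scene.png

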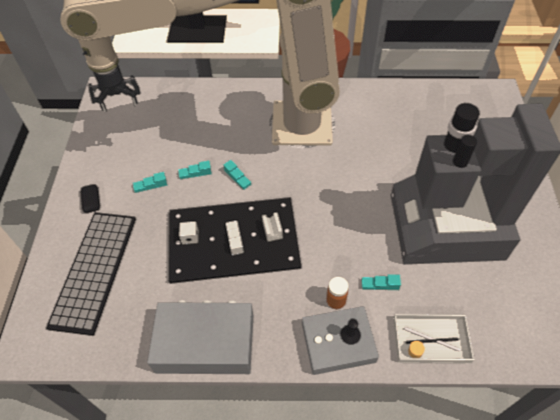

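View pics/top.png

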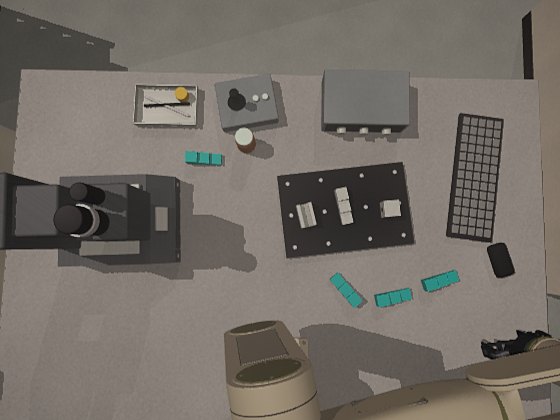

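The scene view shows three aluminium pieces on the black plate, at (188,232), (234,237) and (272,227). The top view shows the same three at (391,208), (344,205) and (306,215). The push plate is at about (161,218) in the top view and (411,211) in the scene view. The four turquoise staircases are decoys. The middle piece looks like the gauge, so I'll check it in an enlarged crop and measure it.

```bash
cat > h.py <<'E'
import cv2,numpy as np
from bench import *
from scipy.spatial.transform import Rotation as Rot
def ray(n,uv,tp=None):
    p=camera_params(n);d=np.array([(uv[0]-p['cx'])/p['fx'],(uv[1]-p['cy'])/p['fy'],1.])
    if n=='wrist':
        T=p['tool_from_camera'];Rw=Rot.from_euler('xyz',tp['tcp_rot'],degrees=True).as_matrix()
        return Rw@T[:3,3]+tp['tool_pos'],Rw@T[:3,:3]@d
    R=np.array(p['R']);return -R.T@p['t'],R.T@d
def onz(n,uv,z,tp=None):
    o,d=ray(n,uv,tp);return o+d*(z-o[2])/d[2]
def proj(n,X):
    p=camera_params(n);c=np.array(p['R'])@X+p['t'];return c[0]/c[2]*p['fx']+p['cx'],c[1]/c[2]*p['fy']+p['cy']
def two(n1,u1,n2,u2):
    a,d=ray(n1,u1);b,e=ray(n2,u2)
    s=np.linalg.lstsq(np.c_[d,-e],b-a,rcond=None)[0];p,q=a+d*s[0],b+e*s[1];return (p+q)/2,np.linalg.norm(p-q)
E
python3 - <<'E'
from h import *
t=cv2.imread('pics/top.png');s=cv2.imread('pics/scene.png')
a=cv2.resize(t[150:270,275:415],None,fx=2.8,fy=2.8,interpolation=cv2.INTER_CUBIC)
b=cv2.resize(s[180:280,165:305],None,fx=2.8,fy=2.8,interpolation=cv2.INTER_CUBIC)
c=cv2.resize(t[165:280,50:190],None,fx=2.8,fy=2.8,interpolation=cv2.INTER_CUBIC)
d=cv2.resize(s[160:280,385:525],None,fx=2.8,fy=2.8,interpolation=cv2.INTER_CUBIC)
pad=lambda i:cv2.copyMakeBorder(i,0,340-i.shape[0],0,0,cv2.BORDER_CONSTANT)
im=np.vstack([np.hstack([pad(a),pad(b)]),np.hstack([pad(c),pad(d)])])[:,:]
im=cv2.resize(im,(692,600));cv2.imwrite('pics/crop.png',im)
# masks: bright in plate
for n,im,roi,z in(('top',t,(275,165,140,90),45),('scene',s,(165,200,135,75),45)):
    x,y,w,h=roi;g=cv2.cvtColor(im,cv2.COLOR_BGR2GRAY)
    m=np.zeros_like(g);m[y:y+h,x:x+w]=(g[y:y+h,x:x+w]>120)
    for k in cv2.findContours(m,cv2.RETR_EXTERNAL,cv2.CHAIN_APPROX_NONE)[0]:
        if 150<cv2.contourArea(k)<2500:
            r=cv2.minAreaRect(k);print(n,r,[onz(n,q,z)[:2].round() for q in cv2.boxPoints(r)])
# black plate corners
E
```

```text
top ((375.5, 249.5), (9.0, 77.0), 90.0) [array([ 393., -193.]), array([ 398., -427.]), array([ 371., -427.]), array([ 366., -193.])]
top ((309.6000061035156, 213.8000030517578), (22.76839828491211, 9.486830711364746), 71.56505584716797) [array([514., -83.]), array([ 524., -110.]), array([ 458., -133.]), array([ 449., -106.])]
top ((392.0, 208.0), (16.0, 16.0), 90.0) [array([ 534., -336.]), array([ 535., -385.]), array([ 486., -385.]), array([ 485., -336.])]
top ((343.9840087890625, 205.41200256347656), (36.58208084106445, 11.269783973693848), 79.69515228271484) [array([ 567., -186.]), array([ 574., -220.]), array([ 463., -240.]), array([ 456., -207.])]
top ((409.5, 199.0), (68.0, 9.0), 90.0) [array([ 645., -401.]), array([ 645., -429.]), array([ 435., -427.]), array([ 434., -400.])]
top ((318.0, 209.5), (89.0, 86.0), 90.0) [array([636.,   2.]), array([ 642., -265.]), array([ 368., -266.]), array([362.,  -5.])]
scene ((187.5, 232.5), (21.0, 17.0), 90.0) [array([ 470., -387.]), array([ 470., -333.]), array([ 546., -325.]), array([ 546., -377.])]
scene ((234.2307891845703, 237.15383911132812), (32.55527877807617, 12.159199714660645), 78.69007110595703) [array([ 471., -242.]), array([ 461., -206.]), array([ 576., -178.]), array([ 585., -214.])]
scene ((272.2941589355469, 226.17649841308594), (26.193845748901367, 16.00735092163086), 75.96376037597656) [array([ 444., -130.]), array([428., -81.]), array([523., -59.]), array([ 537., -106.])]
scene ((295.5, 224.5), (49.0, 7.0), 90.0) [array([383., -34.]), array([383., -11.]), array([565., -11.]), array([565., -32.])]
scene ((210.5, 237.0), (74.0, 91.0), 90.0) [array([ 386., -443.]), array([ 384., -150.]), array([ 650., -137.]), array([ 652., -404.])]
```

View pics/crop.png

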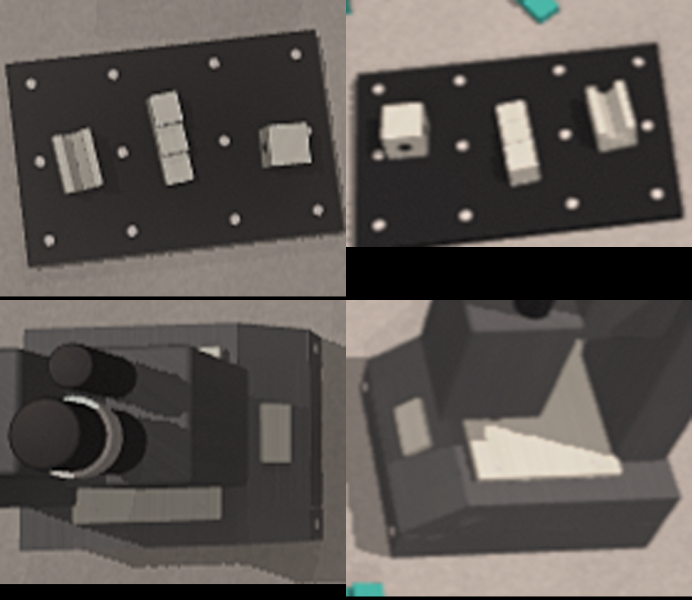

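The middle piece, at crop (170,138), is the bare-metal three-step staircase, so it is the gauge. The V-groove piece on the left and the bored cube on the right are not it. The push plate shows at crop (275,433), with two small screws on the front at (316,348) and (316,524). Next I'll measure the push plate, the yaw and the gauge's high end.

Run:
```python
from h import *
t=cv2.imread('pics/top.png');s=cv2.imread('pics/scene.png')
C={}
for n,im,c in(('top',t,(161,219)),('scene',s,(411,211))):
    g=cv2.cvtColor(im,cv2.COLOR_BGR2GRAY);x,y=c;R=20
    sub=g[y-R:y+R,x-12:x+13].copy();print(n,g[y,x])
    m=np.zeros_like(g);m[y-R:y+R,x-10:x+11]=(abs(g[y-R:y+R,x-10:x+11].astype(int)-int(g[y,x]))<22)
    nl,l,st,ce=cv2.connectedComponentsWithStats(m);k=l[y,x];C[n]=ce[k]
    pts=cv2.findContours((l==k).astype(np.uint8),0,1)[0][0];print(st[k],ce[k],cv2.minAreaRect(pts))
P,e=two('top',C['top'],'scene',C['scene']);print('latch face',P,e)
# screws in top near
g=cv2.cvtColor(t,cv2.COLOR_BGR2GRAY).astype(float)
S=[]
for u,v in((178,184.5),(178,255.7)):
    u0,v0=int(u)-4,int(v)-6;w=g[v0:v0+13,u0:u0+9];print(w.round().astype(int))
# gauge step profile along axis in top, edges
r0=np.array([343.98,205.41]);
gs=cv2.cvtColor(t,cv2.COLOR_BGR2GRAY)
cv2.imwrite('pics/x.png',gs)
```

```text
top 116
[155 207  13  24 269] [161.06319703 218.46096654] ((161.0, 218.5), (23.0, 12.0), 90.0)
scene 154
[405 200  14  22 208] [411.24038462 210.77884615] ((411.0588684082031, 210.73529052734375), (19.887920379638672, 10.914102554321289), 75.96376037597656)
latch face [458.49884749 331.2959153   97.48353497] 0.218142025073165
[[ 77  41  51 105 129 146 140 141 138]
 [ 80  48  46  44  68 125 137 145 138]
 [ 79  49  51  48  44  52 113 130 128]
 [ 80  48  51  50  48  53  86  93  98]
 [ 79  48  51  64  57  52  89  98  96]
 [ 78  46  55  92  72  51  88  98  96]
 [ 80  46  57 109  79  50  88  97  95]
 [ 80  46  57  98  79  50  88  99  94]
 [ 79  47  51  68  69  51  88  98  94]
 [ 80  48  50  50  48  53  88  97  95]
 [ 78  47  52  50  50  53  88  97  96]
 [ 71  49  50  52  48  54  84  99  95]
 [ 66  50  50  50  49  51  76  99  95]]
[[ 60  58  62  55  54  53  77  95  93]
 [ 59  50  47  49  48  46  61  98  96]
 [ 59  50  47  50  48  48  63 100  96]
 [ 58  51  48  48  47  48  63 100  93]
 [ 60  51  48  55  67  45  63  98  93]
 [ 60  54  49  67  92  48  62  97  93]
 [ 59  54  49  70 101  52  61  95  93]
 [ 59  54  49  71 103  53  61  97  94]
 [ 60  56  50  62  87  50  61  98  93]
 [ 61  55  49  49  46  48  63 100  96]
 [ 60  56  50  50  50  49  63  99  96]
 [ 59  56  48  50  51  48  62  99  95]
 [ 58  52  47  53  56  55  66  99  96]]
```

Call:
servo_tool(
  motion=[
    [85,22,-12,2,0,0,0],
    [85,43,-25,3,0,0,0],
    [85,43,-25,3,0,0,0],
    [85,43,-25,3,0,0,0],
    [85,43,-25,3,0,0,0],
    [85,43,-25,3,0,0,0],
    [85,43,-25,3,0,0,0],
    [85,43,-25,3,0,0,0],
    [85,43,-25,3,0,0,0],
    [85,43,-25,3,0,0,0],
  ],
)

```text
time: 1.1
tool_pos: [493.2, -230.7, 196.8]
tcp_rot: [-179.7, 0.2, 15.8]
ft_force: [1.0, -1.3, -0.4]
finger_gap: 85.4
```

Call:
servo_tool(
  motion=[
    [85,43,-25,3,0,0,0.05],
    [85,15,-8,2,0,0,0.06],
    [85,0,0,0,0,0,0],
    [85,0,0,0,0,0,0],
  ],
)

```text
time: 1.5
tool_pos: [542.9, -176.5, 189.2]
tcp_rot: [-179.5, 0.3, 9.8]
ft_force: [-0.2, 0.0, -0.1]
finger_gap: 85.2
```

```bash
cat >> h.py <<'E'
def plan(P,rpy,n,grip=85):
    s=sense();R0=Rot.from_euler('xyz',s['tcp_rot'],degrees=True);R1=Rot.from_euler('xyz',rpy,degrees=True)
    p0=s['tool_pos'];w=(R0.inv()*R1).as_rotvec()
    for i in range(n):
        R=R0*Rot.from_rotvec(w*i/n);print([grip]+[float(round(v,1)) for v in R.inv().apply((np.array(P)-p0)/n)]+[float(round(v,3)) for v in w/n],end=',')
    print()
E
python3 - <<'E'
from h import *
s=sense();im=snapshot('wrist');print(s['time'],s['tool_pos'],s['tcp_rot'],s['joint_pos'].round(1),s['ft_force'])
cv2.imwrite('pics/w1.png',im)
g=cv2.cvtColor(im,cv2.COLOR_BGR2GRAY)
m=(g>110).astype(np.uint8)
for k in cv2.findContours(m,0,cv2.CHAIN_APPROX_NONE)[0]:
    a=cv2.contourArea(k)
    if 1500<a<30000:
        r=cv2.minAreaRect(k);print(a,r,[onz('wrist',q,46,s)[:2].round(1) for q in cv2.boxPoints(r)])
# press pose planning
yaw=np.radians(91.7);z=np.array([np.cos(yaw)*.643,np.sin(yaw)*.643,-.766]);x=np.array([-np.sin(yaw),np.cos(yaw),0])
for sg in(1,-1):
    X=sg*x;R=np.c_[X,np.cross(z,X),z];print(sg,Rot.from_matrix(R).as_euler('xyz',degrees=True))
E
```

```text
1.5 [ 542.85814142 -176.45258011  189.2172619 ] [-179.48801673    0.33771453    9.8057808 ] [-23.3   4.8  92.5   0.2  83.2  56.9] [-0.22156027  0.04548675 -0.06667775]
5165.5 ((273.5, 353.0), (40.0, 219.0), 90.0) [array([378.3, -84.6]), array([ 419.5, -312.3]), array([ 369.8, -325.9]), array([326.4, -88.5])]
4366.5 ((449.6413879394531, 263.303466796875), (80.38802337646484, 64.77547454833984), 4.763641834259033) [array([ 470.5, -323.2]), array([ 537.7, -308.6]), array([ 544.5, -385.4]), array([ 477.4, -404.9])]
4923.0 ((174.2496337890625, 258.52154541015625), (80.54942321777344, 125.30994415283203), 9.117862701416016) [array([394.2, -42.3]), array([530. , -55.1]), array([ 530.7, -129.2]), array([ 393.6, -125.7])]
4032.5 ((307.1645812988281, 225.79177856445312), (109.76288604736328, 40.599281311035156), 87.1375961303711) [array([ 569. , -179.4]), array([ 577.1, -215.1]), array([ 470.7, -244. ]), array([ 461.3, -204.6])]
1 [ 139.98904228    0.         -178.3       ]
-1 [-139.98904228    0.            1.7       ]
```

View pics/w1.png

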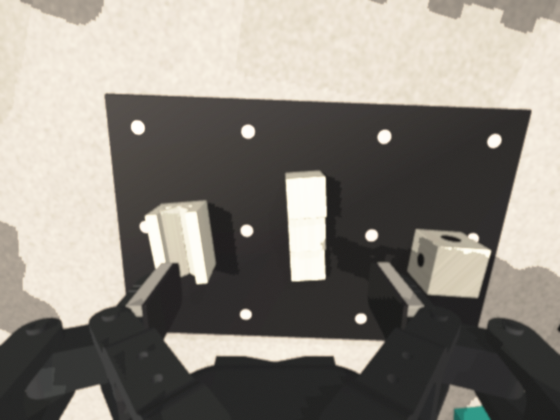

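Image: the gauge is at (307,226), with its wider and therefore higher end at the top, towards world +x. The cube is on the right and the V-block on the left. Next I'll press the plate.

Run:
```python
from h import *
plan([459.7,292.7,144],[-140,0,1.7],14,0)
```

```text
[0, -0.1, -34.0, 3.5, 0.049, 0.004, 0.009],[0, -0.5, -33.8, 5.2, 0.049, 0.004, 0.009],[0, -0.8, -33.5, 6.9, 0.049, 0.004, 0.009],[0, -1.2, -33.1, 8.5, 0.049, 0.004, 0.009],[0, -1.5, -32.6, 10.1, 0.049, 0.004, 0.009],[0, -1.9, -32.1, 11.7, 0.049, 0.004, 0.009],[0, -2.2, -31.5, 13.2, 0.049, 0.004, 0.009],[0, -2.6, -30.7, 14.8, 0.049, 0.004, 0.009],[0, -2.9, -30.0, 16.2, 0.049, 0.004, 0.009],[0, -3.3, -29.1, 17.7, 0.049, 0.004, 0.009],[0, -3.6, -28.2, 19.1, 0.049, 0.004, 0.009],[0, -3.9, -27.2, 20.4, 0.049, 0.004, 0.009],[0, -4.3, -26.1, 21.7, 0.049, 0.004, 0.009],[0, -4.6, -24.9, 23.0, 0.049, 0.004, 0.009],
```

Call:
servo_tool(
  motion=[
    [0,0,-34,3,0.05,0.004,0.01],
    [0,0,-34,5,0.05,0.004,0.01],
    [0,-1,-34,7,0.05,0.004,0.01],
    [0,-1,-33,8,0.05,0.004,0.01],
    [0,-2,-33,10,0.05,0.004,0.01],
    [0,-2,-32,12,0.05,0.004,0.01],
    [0,-2,-32,13,0.05,0.004,0.01],
    [0,-3,-31,15,0.05,0.004,0.01],
    [0,-3,-30,16,0.05,0.004,0.01],
    [0,-3,-29,18,0.05,0.004,0.01],
  ],
)

```text
time: 2.55
tool_pos: [481.7, 155.3, 162.8]
tcp_rot: [-150.1, -0.8, 2.7]
ft_force: [0.4, 0.5, -0.3]
finger_gap: 0.0
```

Run:
```python
from h import *
s=sense();print(s['tool_pos'],s['tcp_rot'],s['joint_pos'].round(1))
plan([459.7,292.7,144],[-140,0,1.7],5,0)
```

```text
[481.68439492 155.27367693 162.80403034] [-150.10326945   -0.80712261    2.65602655] [ -9.2  -5.2 110.6  29.7  81.7  71.7]
[0, -3.2, -22.1, 17.0, 0.035, -0.0, 0.004],[0, -3.3, -21.5, 17.8, 0.035, -0.0, 0.004],[0, -3.3, -20.8, 18.5, 0.035, -0.0, 0.004],[0, -3.4, -20.2, 19.3, 0.035, -0.0, 0.004],[0, -3.5, -19.5, 19.9, 0.035, -0.0, 0.004],
```

Call:
servo_tool(
  motion=[
    [0,-3,-22,17,0.035,0,0.004],
    [0,-3,-21,18,0.035,0,0.004],
    [0,-3,-21,18,0.035,0,0.004],
    [0,-3,-20,19,0.035,0,0.004],
    [0,-2,-10,10,0.02,0,0.004],
    [0,0,0,0,0,0,0],
    [0,0,0,0,0,0,0],
  ],
)

```text
time: 3.25
tool_pos: [462.4, 275.7, 145.4]
tcp_rot: [-140.7, -0.5, 1.3]
ft_force: [0.5, -0.6, 1.1]
finger_gap: -0.2
```

Run:
```python
from h import *
s=sense();print(s['time'],s['tool_pos'],s['tcp_rot'],s['joint_pos'].round(1))
R=Rot.from_euler('xyz',s['tcp_rot'],degrees=True)
print('to face, tool axes',R.inv().apply(np.array([458.5,331.3,98])-s['tool_pos']))
plan([459.7,292.7,144],[-140,0,1.7],1,0)
im=snapshot('wrist');im2=snapshot('scene')[130:290,330:530]
cv2.imwrite('pics/w2.png',np.hstack([cv2.resize(im,(427,320)),cv2.resize(im2,(400,320))])[:,:800])
```

```text
3.25 [462.39273559 275.70307966 145.4294103 ] [-140.6615311    -0.45275794    1.30494034] [ -0.8  -4.4 115.7  41.1  74.6  74.2]
to face, tool axes [ -3.00029437 -13.00546556  71.95537507]
[0, -2.3, -12.3, 11.9, 0.012, -0.01, -0.0],
```

View pics/w2.png

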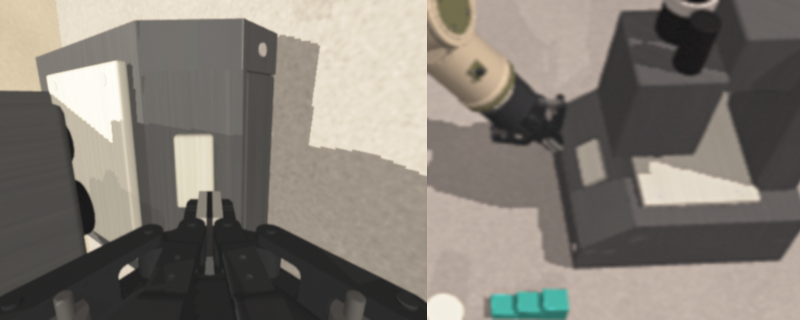

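The wrist view shows the push plate at (194,170), just ahead and to the left of the shut fingertips at (210,200). That agrees with the computed −13 mm in tool y.

Call:
servo_tool(
  motion=[
    [0,-3,-13,10,0.01,-0.01,0],
    [0,0,0,20,0,0,0],
    [0,0,0,18,0,0,0],
    [0,0,0,8,0,0,0],
    [0,0,0,0,0,0,0],
  ],
)

```text
time: 3.85
tool_pos: [461.6, 323.0, 112.7]
tcp_rot: [-140.0, -0.3, 1.5]
ft_force: [-0.6, -0.3, 0.4]
finger_gap: -0.1
```

Run:
```python
from h import *
s=sense();print(s['time'],s['tool_pos'],s['tcp_rot'],s['ft_force'])
R=Rot.from_euler('xyz',s['tcp_rot'],degrees=True)
print(R.inv().apply(np.array([458.5,331.3,98])-s['tool_pos']))
```

```text
3.85 [461.58730559 323.03464093 112.69018526] [-140.02907977   -0.26925705    1.50467212] [-0.56337735 -0.30769844  0.41805538]
[-2.93820885  3.03391839 16.60757138]
```

Call:
servo_tool(
  motion=[
    [0,-2,2,6,0,0,0],
    [0,0,0,5,0,0,0],
    [0,0,0,4,0,0,0],
    [0,0,0,3,0,0,0],
  ],
)

```text
time: 4.25
tool_pos: [460.4, 333.2, 98.6]
tcp_rot: [-140.0, -0.4, 1.5]
ft_force: [-2.9, -3.0, 3.7]
finger_gap: -0.2
```

Call:
servo_tool(
  motion=[
    [0,0,0,3,0,0,0],
    [0,0,0,3,0,0,0],
  ],
)

```text
time: 4.45
tool_pos: [460.6, 336.0, 95.6]
tcp_rot: [-140.1, -0.4, 1.6]
ft_force: [-25.4, -56.2, 53.1]
finger_gap: -0.3
```

It bottomed out hard. Backing off along the press line.

Call:
servo_tool(
  motion=[
    [0,0,0,-8,0,0,0],
    [0,0,0,-20,0,0,0],
    [0,0,0,-30,0,0,0],
    [0,0,0,-30,0,0,0],
    [85,0,0,-20,0,0,0],
    [85,0,0,0,0,0,0],
  ],
)

```text
time: 5.05
tool_pos: [463.0, 264.0, 181.7]
tcp_rot: [-140.1, -0.5, 1.6]
ft_force: [0.9, 0.2, 0.7]
finger_gap: 28.4
```

Run:
```python
from h import *
s=sense();print(s['time'],s['tool_pos'],s['ft_force'])
im=snapshot('scene');t=snapshot('top')
cv2.imwrite('pics/s3.png',im);cv2.imwrite('pics/t3.png',t)
cv2.imwrite('pics/d3.png',np.hstack([cv2.resize(t[150:300,60:230],(408,360)),cv2.resize(im[140:290,320:480],(384,360))]))
plan([505,-205,190],[180,0,11],12)
```

```text
5.05 [463.04832324 263.9733829  181.68465649] [0.85268815 0.18530644 0.68718402]
[85, 2.5, 29.6, -25.8, -0.058, -0.005, -0.013],[85, 2.0, 31.0, -24.1, -0.058, -0.005, -0.013],[85, 1.5, 32.4, -22.3, -0.058, -0.005, -0.013],[85, 0.9, 33.6, -20.4, -0.058, -0.005, -0.013],[85, 0.4, 34.8, -18.4, -0.058, -0.005, -0.013],[85, -0.2, 35.8, -16.4, -0.058, -0.005, -0.013],[85, -0.7, 36.7, -14.3, -0.058, -0.005, -0.013],[85, -1.3, 37.4, -12.1, -0.058, -0.005, -0.013],[85, -1.8, 38.0, -9.9, -0.058, -0.005, -0.013],[85, -2.3, 38.5, -7.7, -0.058, -0.005, -0.013],[85, -2.9, 38.9, -5.4, -0.058, -0.005, -0.013],[85, -3.4, 39.1, -3.2, -0.058, -0.005, -0.013],
```

View pics/d3.png

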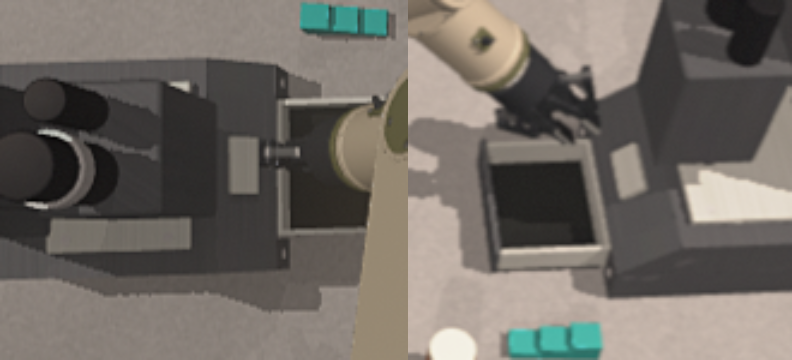

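The drawer is out (scene crop, centred at about (545,205)). Back to the gauge.

Call:
servo_tool(
  motion=[
    [85,2,30,-26,-0.058,-0.005,-0.013],
    [85,2,31,-24,-0.058,-0.005,-0.013],
    [85,1,32,-22,-0.058,-0.005,-0.013],
    [85,1,34,-20,-0.058,-0.005,-0.013],
    [85,0,35,-18,-0.058,-0.005,-0.013],
    [85,0,36,-16,-0.058,-0.005,-0.013],
    [85,-1,37,-14,-0.058,-0.005,-0.013],
    [85,-1,37,-12,-0.058,-0.005,-0.013],
    [85,-2,38,-10,-0.058,-0.005,-0.013],
    [85,-2,38,-8,-0.058,-0.005,-0.013],
  ],
)

```text
time: 6.15
tool_pos: [493.4, -127.3, 171.2]
tcp_rot: [-173.9, 0.7, 10.7]
ft_force: [0.7, 0.1, -0.4]
finger_gap: 84.9
```

Run:
```python
from h import *
plan([515,-205,170],[180,0,12],5)
```

```text
[85, 1.4, 16.0, -1.5, -0.021, 0.002, -0.005],[85, 1.3, 16.0, -1.1, -0.021, 0.002, -0.005],[85, 1.2, 16.1, -0.8, -0.021, 0.002, -0.005],[85, 1.2, 16.1, -0.5, -0.021, 0.002, -0.005],[85, 1.1, 16.1, -0.1, -0.021, 0.002, -0.005],
```

Call:
servo_tool(
  motion=[
    [85,1,16,-1,-0.021,0.002,-0.005],
    [85,1,16,-1,-0.021,0.002,-0.005],
    [85,1,16,-1,-0.021,0.002,-0.005],
    [85,1,14,0,-0.021,0.002,-0.005],
    [85,0,6,0,-0.021,0.002,-0.005],
    [85,0,0,0,0,0,0],
    [85,0,0,0,0,0,0],
  ],
)

```text
time: 6.85
tool_pos: [511.4, -194.2, 163.5]
tcp_rot: [180.0, 0.2, 12.4]
ft_force: [-0.9, 0.2, -0.6]
finger_gap: 85.3
```

Run:
```python
from h import *
s=sense();im=snapshot('wrist');print(s['time'],s['tool_pos'],s['tcp_rot'])
top=snapshot('top');cv2.imwrite('pics/t4.png',top)
g=cv2.cvtColor(im,cv2.COLOR_BGR2GRAY);m=(g>110).astype(np.uint8)
nl,l,st,ce=cv2.connectedComponentsWithStats(m)
k=min([i for i in range(1,nl) if 2000<st[i,4]<15000],key=lambda i:np.hypot(*(ce[i]-[280,210])))
print(st[k],ce[k]);x,y,w,h,_=st[k]
R=Rot.from_euler('xyz',s['tcp_rot'],degrees=True)
for v in range(y+4,y+h-3,8):
    c=np.where(l[v]==k)[0];print(v,c.min(),c.max(),onz('wrist',((c.min()+c.max())/2,v),46,s)[:2].round(1))
crop=im[y-40:y+h+40,x-60:x+w+60];a=cv2.resize(crop,None,fx=2.2,fy=2.2,interpolation=cv2.INTER_CUBIC)
b=cv2.resize(top[150:280,130:300],None,fx=2.2,fy=2.2,interpolation=cv2.INTER_CUBIC)
H=max(a.shape[0],b.shape[0]);pad=lambda i:cv2.copyMakeBorder(i,0,H-i.shape[0],0,0,0)
cv2.imwrite('pics/g4.png',np.hstack([pad(a),pad(b)]));print(x-60,y-40,a.shape)
```

```text
6.85 [ 511.35134894 -194.17170635  163.52926175] [179.9957298    0.2294931   12.40417463]
[ 273  138   46  125 5220] [295.04597701 197.62279693]
142 273 318 [ 567.4 -199. ]
150 273 318 [ 561.3 -200.5]
158 273 318 [ 555. -202.]
166 274 318 [ 548.8 -203.9]
174 274 317 [ 542.3 -205. ]
182 274 317 [ 535.8 -206.6]
190 274 316 [ 529.1 -207.8]
198 274 315 [ 522.3 -209. ]
206 275 315 [ 515.6 -211. ]
214 275 315 [ 508.7 -212.7]
222 275 315 [ 501.7 -214.3]
230 275 314 [ 494.5 -215.6]
238 275 314 [ 487.3 -217.3]
246 276 313 [ 480.  -219.1]
254 276 313 [ 472.5 -220.9]
213 98 (451, 365, 3)
```

View pics/g4.png

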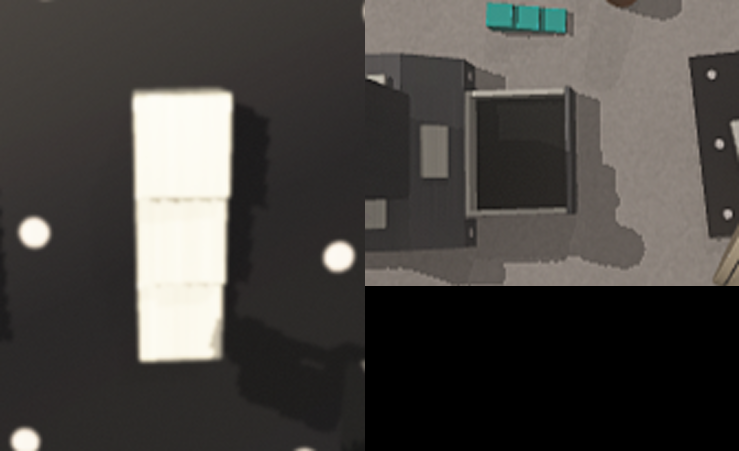

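The wrist crop shows the gauge on its base: high step at the top, seams at crop rows 198 and 284, so the centre is about (515,−211) and the long axis about 13.5°. The top crop shows the drawer fully out, with its inside spanning crop columns 475–567 and rows 97–210.

Run:
```python
from h import *
for z in(10,50):
    print(z,[onz('top',p,z)[:2].round(1) for p in((180,194),(221.8,194),(221.8,245.5),(180,245.5),(200.9,219.8))])
plan([523.5,-209,70],[180,0,13.5],4)
```

```text
10 [array([542.7, 300.8]), array([545.7, 168.5]), array([383.5, 162.6]), array([380.5, 293.4]), array([462.5, 231.3])]
50 [array([537.8, 290.8]), array([540.7, 162.6]), array([383.5, 156.9]), array([380.6, 283.6]), array([460.1, 223.4])]
[85, 2.3, 4.3, 23.4, 0.0, 0.001, -0.005],[85, 2.2, 4.3, 23.4, 0.0, 0.001, -0.005],[85, 2.2, 4.3, 23.4, 0.0, 0.001, -0.005],[85, 2.1, 4.3, 23.4, 0.0, 0.001, -0.005],
```

Call:
servo_tool(
  motion=[
    [85,4,9,15,0,0,-0.01],
    [85,3,6,25,0,0,-0.01],
    [85,2,2,25,0,0,0],
    [85,0,0,25,0,0,0],
    [85,0,0,5,0,0,0],
    [85,0,0,0,0,0,0],
  ],
)

```text
time: 7.55
tool_pos: [526.1, -208.2, 69.1]
tcp_rot: [179.9, -0.1, 13.7]
ft_force: [0.1, 0.2, 0.3]
finger_gap: 85.2
```

Run:
```python
from h import *
s=sense();print(s['tool_pos'],s['tcp_rot'],s['ft_force'])
plan([523.5,-209,25],[180,0,13.5],1)
```

```text
[ 526.09849522 -208.21998636   69.08256422] [ 1.79884925e+02 -5.39038426e-02  1.36771600e+01] [0.12983587 0.20262999 0.32500906]
[85, -2.8, 0.1, 44.1, 0.002, -0.001, 0.003],
```

Call:
servo_tool(
  motion=[
    [85,-3,0,12,0,0,0],
    [85,0,0,12,0,0,0],
    [85,0,0,10,0,0,0],
    [85,0,0,7,0,0,0],
    [85,0,0,2,0,0,0],
    [85,0,0,0,0,0,0],
  ],
)

```text
time: 8.15
tool_pos: [525.2, -209.8, 26.4]
tcp_rot: [179.7, -0.3, 13.7]
ft_force: [-0.8, -0.0, 0.2]
finger_gap: 84.9
```

Call:
servo_tool(
  motion=[
    [60,0,0,0,0,0,0],
    [50,0,0,0,0,0,0],
    [42,0,0,0,0,0,0],
    [36,0,0,0,0,0,0],
    [32,0,0,0,0,0,0],
    [28,0,0,0,0,0,0],
    [25,0,0,0,0,0,0],
    [25,0,0,0,0,0,0],
  ],
  force=50,
)

```text
time: 8.95
tool_pos: [526.2, -210.2, 27.9]
tcp_rot: [179.6, -0.4, 13.7]
ft_force: [0.2, 0.6, -0.2]
finger_gap: 32.9
```

Call:
servo_tool(
  motion=[
    [20,0,0,-5,0,0,0],
    [20,0,0,-15,0,0,0],
    [20,0,0,-25,0,0,0],
    [20,0,0,-30,0,0,0],
    [20,0,0,-30,0,0,0],
    [20,0,0,-15,0,0,0],
    [20,0,0,0,0,0,0],
  ],
)

```text
time: 9.65
tool_pos: [523.8, -209.0, 156.0]
tcp_rot: [179.7, -0.3, 13.7]
ft_force: [0.6, -0.0, -2.2]
finger_gap: 33.1
```

Run:
```python
from h import *
s=sense();print(s['time'],s['tool_pos'],s['tcp_rot'],s['ft_force'],s['finger_gap'])
im=snapshot('wrist');sc=snapshot('scene')
cv2.imwrite('pics/l5.png',np.hstack([im[100:,100:460],cv2.resize(sc[150:310,130:330],(400,320))]))
plan([471,231,150],[180,0,1.7],14,20)
```

```text
9.65 [ 523.75528891 -209.01041043  155.9837592 ] [179.70701814  -0.27192845  13.69267259] [ 0.61473495 -0.0188164  -2.16856641] 33.144423226476455
[20, 3.8, -31.4, 0.1, 0.0, -0.0, 0.015],[20, 3.4, -31.4, 0.1, 0.0, -0.0, 0.015],[20, 2.9, -31.5, 0.1, 0.0, -0.0, 0.015],[20, 2.4, -31.5, 0.2, 0.0, -0.0, 0.015],[20, 2.0, -31.5, 0.2, 0.0, -0.0, 0.015],[20, 1.5, -31.6, 0.2, 0.0, -0.0, 0.015],[20, 1.0, -31.6, 0.2, 0.0, -0.0, 0.015],[20, 0.5, -31.6, 0.2, 0.0, -0.0, 0.015],[20, 0.1, -31.6, 0.2, 0.0, -0.0, 0.015],[20, -0.4, -31.6, 0.2, 0.0, -0.0, 0.015],[20, -0.9, -31.6, 0.2, 0.0, -0.0, 0.015],[20, -1.3, -31.6, 0.2, 0.0, -0.0, 0.015],[20, -1.8, -31.6, 0.2, 0.0, -0.0, 0.015],[20, -2.3, -31.5, 0.2, 0.0, -0.0, 0.015],
```

Call:
servo_tool(
  motion=[
    [20,2,-15,0,0,0,0.01],
    [20,4,-25,0,0,0,0.015],
    [20,3,-31,0,0,0,0.015],
    [20,3,-31,0,0,0,0.015],
    [20,2,-32,0,0,0,0.015],
    [20,2,-32,0,0,0,0.015],
    [20,1,-32,0,0,0,0.015],
    [20,1,-32,0,0,0,0.015],
    [20,0,-32,0,0,0,0.015],
    [20,0,-32,0,0,0,0.015],
  ],
)

```text
time: 10.75
tool_pos: [479.3, 92.8, 136.1]
tcp_rot: [-179.8, 1.3, 4.6]
ft_force: [1.0, -0.3, -1.9]
finger_gap: 33.1
```

Call:
servo_tool(
  motion=[
    [20,-1,-32,0,0,0,0.015],
    [20,-1,-32,0,0,0,0.015],
    [20,-2,-32,0,0,0,0.015],
    [20,-2,-25,0,0,0,0.015],
    [20,-1,-12,0,0,0,0.01],
    [20,0,0,0,0,0,0],
    [20,0,0,0,0,0,0],
  ],
)

```text
time: 11.45
tool_pos: [454.5, 232.1, 124.5]
tcp_rot: [179.8, 2.4, 0.7]
ft_force: [-0.7, 0.4, -2.3]
finger_gap: 32.8
```

Run:
```python
from h import *
s=sense();print(s['time'],s['tool_pos'],s['tcp_rot'],s['ft_force'],s['finger_gap'])
im=snapshot('wrist');sc=snapshot('scene')
cv2.imwrite('pics/l6.png',np.hstack([cv2.resize(im,(427,320)),cv2.resize(sc[130:290,320:500],(360,320))]))
plan([471,231,90],[180,0,1.7],3,20)
```

```text
11.45 [454.5167347  232.1227191  124.49780894] [179.79756106   2.42865707   0.73729073] [-0.67811395  0.426381   -2.32164756] 32.76521851484292
[20, 5.9, 0.2, 11.4, 0.001, 0.014, -0.006],[20, 5.7, 0.3, 11.4, 0.001, 0.014, -0.006],[20, 5.5, 0.3, 11.5, 0.001, 0.014, -0.006],
```

View pics/l6.png

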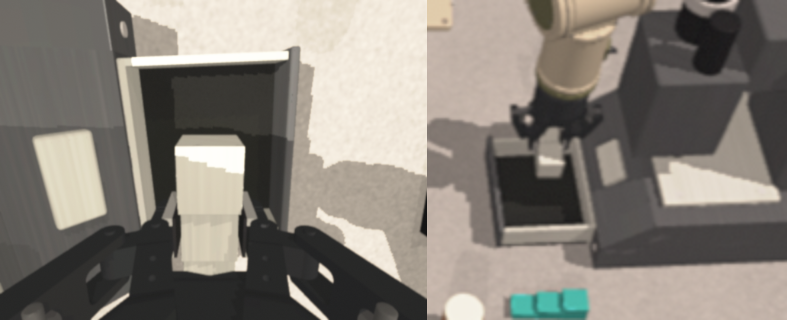

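The wrist view shows the gauge held level between the fingers at (210,190), centred between the drawer walls at columns 140 and 290. Next I'll correct the pitch and x, then lower it.

Call:
servo_tool(
  motion=[
    [20,6,0,8,0,0.014,-0.006],
    [20,6,0,8,0,0.014,-0.006],
    [20,5,0,8,0,0.014,-0.006],
    [20,0,0,5,0,0,0],
    [20,0,0,0,0,0,0],
    [20,0,0,0,0,0,0],
  ],
)

```text
time: 12.15
tool_pos: [473.4, 228.1, 91.7]
tcp_rot: [179.8, -0.2, 1.5]
ft_force: [1.1, -0.2, -1.4]
finger_gap: 32.9
```

Run:
```python
from h import *
plan([471,231,30],[180,0,1.7],8,20)
```

```text
[20, -0.3, -0.4, 7.7, 0.001, -0.0, -0.0],[20, -0.3, -0.4, 7.7, 0.001, -0.0, -0.0],[20, -0.3, -0.4, 7.7, 0.001, -0.0, -0.0],[20, -0.3, -0.4, 7.7, 0.001, -0.0, -0.0],[20, -0.3, -0.4, 7.7, 0.001, -0.0, -0.0],[20, -0.3, -0.4, 7.7, 0.001, -0.0, -0.0],[20, -0.3, -0.4, 7.7, 0.001, -0.0, -0.0],[20, -0.3, -0.4, 7.7, 0.001, -0.0, -0.0],
```

Call:
servo_tool(
  motion=[
    [20,0,-1,8,0,0,0],
    [20,0,-1,10,0,0,0],
    [20,0,-1,10,0,0,0],
    [20,0,0,10,0,0,0],
    [20,0,0,9,0,0,0],
    [20,0,0,8,0,0,0],
    [20,0,0,5,0,0,0],
    [20,0,0,0,0,0,0],
    [20,0,0,0,0,0,0],
  ],
)

```text
time: 13.05
tool_pos: [472.9, 231.0, 25.8]
tcp_rot: [179.8, -0.1, 1.6]
ft_force: [0.8, -0.1, -2.3]
finger_gap: 32.7
```

Call:
servo_tool(
  motion=[
    [20,0,0,3,0,0,0],
    [20,0,0,2,0,0,0],
    [20,0,0,1,0,0,0],
    [20,0,0,0,0,0,0],
  ],
)

```text
time: 13.45
tool_pos: [474.1, 231.4, 20.7]
tcp_rot: [179.8, -0.2, 1.6]
ft_force: [0.4, -0.8, -1.9]
finger_gap: 33.1
```

Call:
servo_tool(
  motion=[
    [20,0,0,1,0,0,0],
    [20,0,0,0,0,0,0],
  ],
)

```text
time: 13.65
tool_pos: [474.4, 231.5, 19.9]
tcp_rot: [179.8, -0.3, 1.6]
ft_force: [0.5, -0.7, -3.0]
finger_gap: 32.8
```

Call:
servo_tool(
  motion=[
    [20,0,0,1,0,0,0],
    [20,0,0,0,0,0,0],
  ],
)

```text
time: 13.85
tool_pos: [474.5, 231.5, 19.0]
tcp_rot: [179.8, -0.3, 1.6]
ft_force: [0.1, 1.2, -2.1]
finger_gap: 33.3
```

Call:
servo_tool(
  motion=[
    [20,0,0,1,0,0,0],
    [20,0,0,0,0,0,0],
  ],
)

```text
time: 14.05
tool_pos: [474.6, 231.6, 18.0]
tcp_rot: [179.8, -0.3, 1.6]
ft_force: [0.4, 0.5, -3.3]
finger_gap: 33.0
```

Call:
servo_tool(
  motion=[
    [20,0,0,0.7,0,0,0],
    [20,0,0,0,0,0,0],
  ],
)

```text
time: 14.25
tool_pos: [474.9, 231.7, 18.0]
tcp_rot: [179.8, -0.3, 1.6]
ft_force: [-0.7, 0.1, -4.1]
finger_gap: 33.2
```

Call:
servo_tool(
  motion=[
    [20,0,0,0.7,0,0,0],
    [20,0,0,0,0,0,0],
  ],
)

```text
time: 14.45
tool_pos: [475.1, 231.8, 17.9]
tcp_rot: [179.8, -0.3, 1.6]
ft_force: [-0.3, -0.9, -2.1]
finger_gap: 32.9
```

Call:
servo_tool(
  motion=[
    [20,0,0,1,0,0,0],
    [20,0,0,0,0,0,0],
  ],
)

```text
time: 14.65
tool_pos: [475.3, 232.0, 18.0]
tcp_rot: [179.8, -0.4, 1.6]
ft_force: [-0.6, -0.4, -2.5]
finger_gap: 32.8
```

Call:
servo_tool(
  motion=[
    [20,0,0,1.5,0,0,0],
  ],
)

```text
time: 14.75
tool_pos: [475.5, 232.2, 17.7]
tcp_rot: [179.8, -0.4, 1.6]
ft_force: [-12.5, -3.0, 26.5]
finger_gap: 32.8
```

Contact is at z≈18, as predicted. Relaxing the push, then releasing gently.

Call:
servo_tool(
  motion=[
    [20,0,0,0,0,0,0],
  ],
)

```text
time: 14.85
tool_pos: [475.7, 232.3, 18.1]
tcp_rot: [179.9, -0.4, 1.6]
ft_force: [0.7, -0.3, -2.2]
finger_gap: 33.3
```

Call:
servo_tool(
  motion=[
    [34,0,0,0,0,0,0],
    [36,0,0,0,0,0,0],
    [40,0,0,0,0,0,0],
    [45,0,0,0,0,0,0],
    [52,0,0,0,0,0,0],
    [55,0,0,0,0,0,0],
  ],
  force=20,
)

```text
time: 15.45
tool_pos: [476.2, 232.4, 17.6]
tcp_rot: [179.9, -0.4, 1.6]
ft_force: [-0.4, -0.3, -0.5]
finger_gap: 54.8
```

Call:
servo_tool(
  motion=[
    [55,0,0,-5,0,0,0],
    [55,0,0,-15,0,0,0],
    [55,0,0,-25,0,0,0],
    [55,0,0,-30,0,0,0],
    [55,0,0,-30,0,0,0],
    [55,0,15,-30,0,0,0],
    [55,0,30,-20,0,0,0],
    [55,0,40,0,0,0,0],
    [55,0,40,0,0,0,0],
    [55,0,30,0,0,0,0],
  ],
)

```text
time: 16.45
tool_pos: [480.5, 76.7, 191.9]
tcp_rot: [179.9, -1.0, 2.0]
ft_force: [-0.3, 0.1, 0.6]
finger_gap: 55.0
```

Call:
servo_tool(
  motion=[
    [55,0,40,0,0,0,0],
    [55,0,40,0,0,0,0],
    [55,0,40,0,0,0,0],
    [55,0,30,0,0,0,0],
    [55,0,0,0,0,0,0],
    [55,0,0,0,0,0,0],
  ],
)

```text
time: 17.05
tool_pos: [486.4, -83.1, 202.3]
tcp_rot: [179.7, -1.7, 1.7]
ft_force: [-0.2, -0.3, 0.5]
finger_gap: 55.1
```

Run:
```python
from h import *
s=sense();print(s['time'],s['tool_pos'],s['ft_force'])
t=snapshot('top');sc=snapshot('scene')
cv2.imwrite('pics/f7.png',np.hstack([cv2.resize(t[120:290,120:330],(420,340)),cv2.resize(sc[150:320,300:490],(380,340))]))
g=cv2.cvtColor(t,cv2.COLOR_BGR2GRAY)
m=np.zeros_like(g);m[197:243,184:219]=g[197:243,184:219]>110
for k in cv2.findContours(m,0,cv2.CHAIN_APPROX_NONE)[0]:
    if cv2.contourArea(k)>60:
        r=cv2.minAreaRect(k);print(r,[onz('top',q,36)[:2].round() for q in cv2.boxPoints(r)])
```

```text
17.05 [486.35311661 -83.0682405  202.31473166] [-0.19068967 -0.294984    0.52381868]
((199.0, 206.5), (11.0, 10.0), 90.0) [array([519., 250.]), array([519., 219.]), array([485., 218.]), array([485., 248.])]
```

View pics/f7.png

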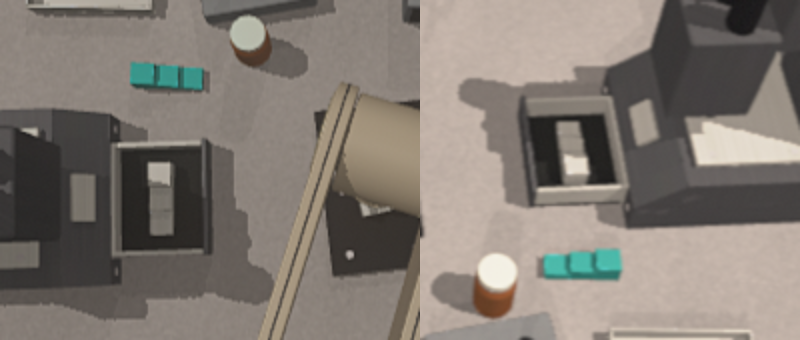

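The gauge lies flat and steps-up in the middle of the drawer: top crop (160,198), scene crop (572,152). The drawer front is at the same place as before, within a pixel.

```bash
python3 -c "
from bench import *
print(hand_in())"
```

```text
the job is handed in; nothing more can be done
None
```

I pressed the push plate, the drawer sprang out, and the step gauge now lies flat on the drawer floor with its steps up. I handed the job in at about 17 s of the 51 s allowed.

**Last pictures:**
- The gauge sits in the middle of the drawer, upright and clear of the walls.
- The drawer is still fully out, with its front within about a pixel of where it was before the placing.
- The jar and the turquoise decoys look untouched. The arm hid most of the plate in that view. I never touched the cube or the V-block, but I did not check them again afterwards.

**What went less cleanly:**
- **Press:** the last step drove the push plate against its stop, giving about 80 N at the wrist for a moment. That is under the 120 N wrist limit. It was the fingertips that pressed, not the gripper's body.
- **Set-down:** the wrist force reading lagged while I lowered the gauge, then spiked briefly to about 27 N when it touched. I eased off before opening the fingers.
- **Push plate height:** the cameras put it at 97.5 mm, against the 101.6 mm I worked out from the given sizes. It made no difference to the press.

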